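# Load a notched blade into the drawn-out carrier of a specimen trimmer

## Robot

A 6-joint arm with a two-finger parallel gripper is mounted at the origin on the work surface. World frame = base frame: x ahead of the robot, y to its left, z up, the work surface at z = 0. Lengths are in m, angles in rad, forces in N, time in s.
With the tool pointing down it reaches from about 0.225 to 0.875 m from the base axis. Payload 3.4 kg.
Tool frame: the origin (TCP) lies midway between the tips of the shut fingers; the grasp point (between the pads) lies 19 mm behind it (manip.tcp_to_grasp is the distance from the TCP to the grasp point, in m); z points along the fingers, y is the direction in which the jaws open and shut (so a half turn about z gives the same grasp; the last joint's range is limited). The gripper opens to 85 mm and grips with 20 to 120 N. Pads are 22 mm wide; open, the fingers measure 114 mm over their backs; the gripper's body (76 mm by 85 mm) begins 54 mm behind the grasp point. The pads swing forward as they close: fully open they stand 13 mm farther back than shut.
Start: joints at [1.04, 0.276, 1.505, -0, 1.361, -0.121], TCP at [0.229, 0.527, 0.231] pointing down, gripper open.
Joint ranges: [-2.89, 2.89], [-0.75, 2.08], [0.22, 2.7], [-1.18, 4.32], [0.11, 2.71], [-2.7, 2.7]. Speed limits (rad/s): [2.57, 2.57, 3.14, 3.14, 3.14, 3.14].

## Interface

Orientations are given as a unit quaternion [w, x, y, z].
In Python, from cell import manip gives the robot as it stands.
- The arm moves only by the shell command python3 -m pendant 'ROWS' [FORCE]. ROWS is JSON, a list of rows, each a list of 5 numbers: the shift along the tool's x, y, z in m, then the turn about the tool's z in degrees, then the closure, from -1 (fully open) to 1 (shut). In form: [[dx, dy, dz, spin, claw], ...]. A call has exactly 10 rows; each row shifts and turns the commanded pose from where the row before left it, along the tool's axes as they then stand; what a row does not reach is not made up. A row lasts 1/12 s, in which the tool goes at most 41.7 mm and 7.16 degrees, less where a joint would pass 70% of its speed; a pose out of reach is approached as far as the arm can. A call with a gripper value outside its range is refused whole. The fingers move at their own pace and stop on an object; FORCE is the grip in N (left out, the last holds). Time passes only in rows, so rows that do not move let the fingers close, or fill a call up. It gives the time, the measured TCP pose, the force and the opening at its end, in the units of the state.
- manip.sense(): the state, without advancing time (a new reading comes with each control period).
- manip.camera(name): name is "scene" or "top" or "wrist"; returns a dict with "color" (400x640x3 uint8, red, green, blue), "vertical_fov" (degrees; the focal length in pixels is half the picture's height over the tangent of half this angle, whatever the lens; pixels are square), "cx", "cy" (the principal point, pixels), "D" ([k1, k2, p1, p2, k3] as OpenCV has them; the pictures are not rectified), "world_from_camera" (4x4, takes a point from camera to world coordinates). Camera axes: x right, y down, z forward; pixel columns grow to the right and rows downward; lengths in m; the calibration is good to about 2 mm. A picture is of the moment at which its call begins. There is no depth.
- manip.job_done(): hands the job in, once; it reports no verdict.
The state is a dict: "time_s": time; "joint_positions": joint angles; "dq": joint speeds; "effort": joint torques, N m; "position": TCP position; "tool_rot": TCP orientation; "contact_force": force on the tool from outside, world axes, zero at the start; "wrist_torque": the same for the moment, N m; "width": finger opening in m.
Only numpy, scipy, OpenCV 4.12 (cv2) and the standard library are available. Lean on these libraries where they do the work, as an engineer would, in place of code of your own. Each camera call takes 0.05 s, during which the arm holds its last target. There are 200 camera calls.

## Task

On the specimen trimmer, draw the empty blade carrier out of its housing by its upright fin until it meets the front stop, and leave it there. Then take the blade that has a notch in its end and lay it flat, rib up, fully down in the carrier's seat with the notch over the locating pin; set it down, do not drop it. Leave the blade without a notch, the two jars and the screwdriver where they are.

Things in the scene. Friction and masses are not known exactly. Their poses are not given: they have to be found in the camera images.
- trimmer: Fixed low grey housing (160 long, 124 wide, 78 mm high, 12 mm dial on the roof) with an aluminium bed 96 mm wide running out of its mouth, roughly to the robot's left (+y), yawed up to 20 deg. Origin: bench level, on the bed's centre line, at the housing's mouth. x points into the housing, so the carrier is drawn to -x; z up. The bed's T-slot floor is 10 mm above the bench.
- stop (a point): Middle of the inner face of the dark steel stop across the bed's front end, trimmer x = -155 mm. The bed's side lips (tops 22.5 mm above the bench) overhang the carrier's flange all along, with 1.5 mm play above and at each side: the carrier only slides along the bed and jams if lifted, tipped or twisted. Axes as the trimmer's.
- carrier: Loose dark steel blade carrier, 160 long (x), 70 wide, about 0.4 kg, slides by plain friction (a few N). Origin: centre of its underside, 10 mm above the bench; x into the housing as the trimmer's. In the trimmer's frame its origin starts at x = 20 to 45 mm and is at x = -75 mm against the stop. Deck 52 mm wide, 14 mm above the underside.
- seat (a point): Centre of the seat's floor on the carrier's deck: carrier x = +10 mm, y = 0, 14 mm above its underside (24 mm above the bench). Shallow rectangular recess 96 (x) by 42 mm, walls 3 mm high. It is under the housing's roof until the carrier is drawn out. Axes as the carrier's.
- fin (a point): Grip point on the centre line of the carrier's upright fin, carrier x = -63 mm, 40 mm above its underside. The fin is 24 long (along x), 10 mm thick (y) and stands from 14 to 46 mm above the carrier's underside (24 to 56 mm above the bench). It always stands outside the housing; grip it from above across its thickness.
- pin (a point): Foot of the locating pin, on the seat's floor at carrier x = +47 mm, y = 0 (the seat's end towards the housing). Round steel pin, diameter 7, 9 mm high, tapered top. Axes as the carrier's. A blade laid in right has this point at about x = +37 mm, y = 0 of the blade's frame, and its x axis along the carrier's x (notch towards the housing).
- blade: Loose steel blade with a notch, about 0.13 kg: plate 90 (x) by 36 (y) by 5 mm. Notch: open slot 10 wide, 14 mm deep in the middle of the +x end. Origin: centre of its underside. It lies flat, rib up, on a fixed 2 mm mat on the bench to the robot's left, its notch (+x) within 35 deg of the robot's right (-y).
- rib (a point): Grip point in the middle of the notched blade's rib, blade x = -2 mm, 13 mm above its underside. The rib runs along x, 50 long, 10 mm thick (y), and stands from 5 to 21 mm above the blade's underside; grip it from above across its thickness.
- plain_blade: Loose steel blade like the other (90 x 36 x 5 mm, same rib) but with no notch: both ends straight. On the same mat; either blade may be the nearer. Leave it alone. Origin: centre of its underside.
- jar: Bystander: amber glass jar with black lid, diameter 72, 110 mm high. Origin: centre of its underside.
- small_jar: Bystander: small clear jar with black lid, diameter 48, 65 mm high. Origin: centre of its underside.
- driver: Bystander: screwdriver 170 mm long lying on the bench.
There are look-alikes about, which are no part of the job. Several things have the shape of the carrier; the one meant has the colours described above. What is shaped like the blade but red is not meant.

How it is judged:
By the outcome, as a careful person would: the job done as asked, in the order asked, and still so for the second after the job is handed in, with the robot touching nothing.
It also fails if it takes over 51 s, if anything falls off the work surface, if the arm or the gripper's body presses on something with over 40 N, if the wrist force passes 120 N, or if a joint passes its speed limit or range.

## Working session

There is one attempt and no reset: what is moved stays moved. The work goes in short steps, Python scripts to look and compute and a shell command to move; the robot and the scene stay as the last step left them, time stands still between calls to the robot, and variables do not carry over. Pictures are saved under pics/ and viewed, about 8 in all and at most 12, crops included, and the job is handed in when it is done.

```bash
ls; mkdir -p pics; python3 - <<'E'
from cell import manip
import cv2,numpy as np
for n in ["scene","top","wrist"]:
    c=manip.camera(n); cv2.imwrite(f"pics/{n}0.png",c["color"][:,:,::-1])
    print(n,c["vertical_fov"],c["cx"],c["cy"],c["D"],np.round(c["world_from_camera"],4).tolist())
s=manip.sense();print({k:np.round(v,4).tolist() for k,v in s.items()}, manip.tcp_to_grasp)
a=cv2.imread("pics/top0.png");b=cv2.imread("pics/scene0.png")
E
```

```text
pics
scene 51.55820222637061 318.65689005652274 204.24453723313673 [-0.01923282  0.          0.          0.          0.        ] [[-0.0804, 0.8401, -0.5364, 1.1505], [0.9967, 0.0631, -0.0506, 0.0323], [-0.0087, -0.5387, -0.8425, 1.0243], [0.0, 0.0, 0.0, 1.0]]
top 57.87131486380713 324.5322915394637 202.49680804726128 [-0.0377155  0.         0.         0.         0.       ] [[0.0172, -0.9933, 0.1139, 0.4254], [-0.9998, -0.0185, -0.0102, -0.0396], [0.0122, -0.1137, -0.9934, 1.0461], [0.0, 0.0, 0.0, 1.0]]
wrist 59.46113678115368 320.47864634145304 195.0761080148047 [-0.01367702  0.          0.          0.          0.        ] [[0.3991, 0.8764, 0.2697, 0.1596], [0.9169, -0.3807, -0.1197, 0.5563], [-0.0022, 0.2951, -0.9555, 0.3732], [0.0, 0.0, 0.0, 1.0]]
{'time_s': 0.15, 'joint_positions': [1.04, 0.2764, 1.5058, -0.0, 1.3607, -0.121], 'dq': [0.0003, -0.0008, -0.0044, -0.0006, -0.0004, 0.0004], 'effort': [0.0009, -41.7146, -24.6032, -0.0, 0.0076, -0.0], 'position': [0.2289, 0.527, 0.2306], 'tool_rot': [-0.0002, 0.2035, 0.9791, -0.0007], 'contact_force': [0.4087, 0.0074, 0.3704], 'wrist_torque': [-0.0141, -0.0255, 0.0033], 'width': 0.0854} 0.0187
```

View pics/top0.png

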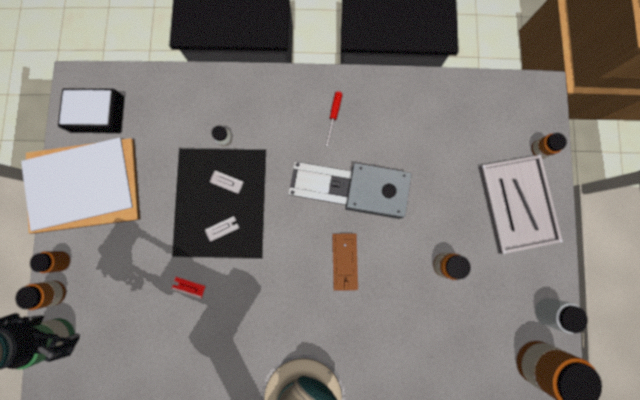

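View pics/scene0.png

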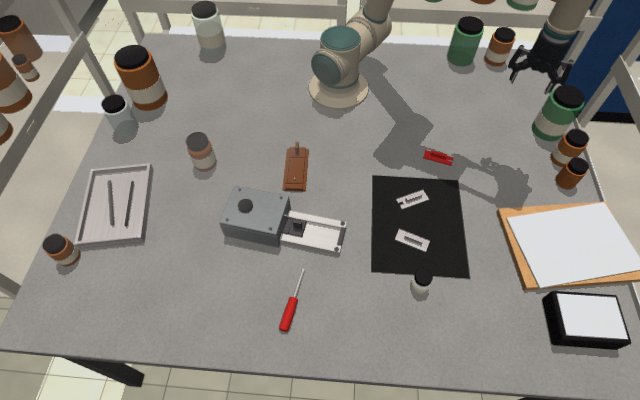

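The top view shows the trimmer at (380,188), its bed running left to (292,180), and the blades on the mat at (227,182) and (222,228). I'll enlarge both areas.

```bash
cat > h.py <<'E'
import cv2,numpy as np
from cell import manip
def K(c):
    f=200/np.tan(np.radians(c["vertical_fov"]/2)); return np.array([[f,0,c["cx"]],[0,f,c["cy"]],[0,0,1.]])
def ray(c,uv,z):
    "pixels -> world points on plane z"
    p=cv2.undistortPoints(np.array(uv,float).reshape(-1,1,2),K(c),np.array(c["D"]))[:,0]
    T=np.array(c["world_from_camera"]); d=np.c_[p,np.ones(len(p))]@T[:3,:3].T
    return T[:3,3]+d*((z-T[2,3])/d[:,2])[:,None]
def proj(c,P):
    T=np.linalg.inv(np.array(c["world_from_camera"]))
    return cv2.projectPoints(np.array(P,float).reshape(-1,3),cv2.Rodrigues(T[:3,:3])[0],T[:3,3],K(c),np.array(c["D"]))[0][:,0]
def tool():
    s=manip.sense(); w,x,y,z=s["tool_rot"]
    from scipy.spatial.transform import Rotation as R
    return np.array(s["position"]),R.from_quat([x,y,z,w]).as_matrix(),s
E
python3 - <<'E'
from h import *
a=cv2.imread("pics/top0.png");b=cv2.imread("pics/scene0.png")
z=lambda im,x,y,w,h,k:cv2.resize(im[y:y+h,x:x+w],None,fx=k,fy=k,interpolation=cv2.INTER_CUBIC)
o=np.vstack([np.hstack([z(a,195,160,60,90,5)[:300],z(a,195,160,60,90,5)[150:450]])[:, :600],z(a,280,150,140,75,600/140)[:300]])
o2=np.hstack([z(b,385,180,60,80,5)[:300]]) 
cv2.imwrite("pics/c1.png",o); print(o.shape)
c=manip.camera("top")
for u,h in [((227,182),.02),((222,228),.02)]: print(ray(c,[u],h))
g=a.max(2); m=((g>130)&(np.indices(g.shape)[1]>180)&(np.indices(g.shape)[1]<262)&(np.indices(g.shape)[0]>155)&(np.indices(g.shape)[0]<252)).astype(np.uint8)
n,l,st,ce=cv2.connectedComponentsWithStats(m)
for i in range(1,n):
    if st[i,4]>80:
        r=cv2.minAreaRect(np.argwhere(l==i)[:,::-1].astype(np.float32)); print(r,ray(c,cv2.boxPoints(r),.007)[:,:2].round(4).tolist())
E
```

```text
(600, 600, 3)
[[0.59705744 0.23110039 0.02      ]]
[[0.4649441  0.23899437 0.02      ]]
((226.2070770263672, 181.49380493164062), (30.795473098754883, 12.78937816619873), 22.2490234375) [[0.5995, 0.2856], [0.6348, 0.2733], [0.6018, 0.1884], [0.5668, 0.2009]]
((221.3813934326172, 228.3887176513672), (12.867798805236816, 31.655996322631836), 64.98310089111328) [[0.4609, 0.2932], [0.5009, 0.2125], [0.4677, 0.1953], [0.4279, 0.2759]]
```

View pics/c1.png

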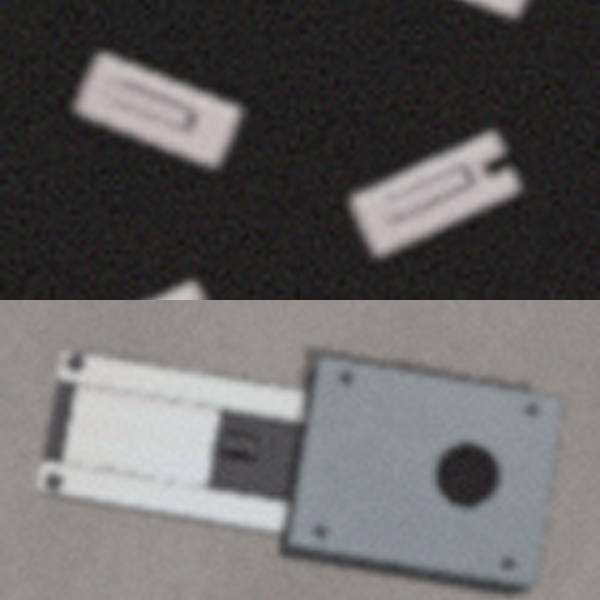

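```bash
python3 - <<'E'
from h import *
c=manip.camera("top")
g=lambda x,y:(280+x*140/600,150+(y-300)*140/600)
f=ray(c,[g(237,445)],.056)[0]; print("fin",f)
e=ray(c,[g(62,352),g(305,388),g(38,490),g(285,530)],.0225); print(e)
d=e[1]-e[0]+e[3]-e[2]; print("yaw",np.degrees(np.arctan2(d[1],d[0])))
print("stop",ray(c,[g(70,433)],.0225))
E
python3 -m pendant '[[0,0,0,7,-1],[0,0,0,7,-1],[0,0,0,7,-1],[0,0,0,7,-1],[0,0,0,7,-1],[0,0,0,7,-1],[0,0,0,7,-1],[0,0,0,7,-1],[0,0,0,7,-1],[0,0,0,7,-1]]'
```

```text
fin [ 0.59153028 -0.07863361  0.056     ]
[[ 0.65827577  0.03869975  0.0225    ]
 [ 0.63684865 -0.1251577   0.0225    ]
 [ 0.56428202  0.05212996  0.0225    ]
 [ 0.54054831 -0.11267137  0.0225    ]]
yaw -97.82398598130627
stop [[0.60313531 0.03185066 0.0225    ]]
time_s: 1.08
position: [0.2291, 0.5273, 0.2312]
tool_rot: [0.0, 0.73, 0.683, -0.0]
contact_force: [0.2, -0.4, -0.1]
width: 0.0847
```

```bash
python3 -m pendant '[[-0.03,0.02,0,0,-1],[-0.03,0.02,0,0,-1],[-0.03,0.02,0,0,-1],[-0.03,0.02,0,0,-1],[-0.03,0.02,0,0,-1],[-0.03,0.02,0,0,-1],[-0.03,0.02,0,0,-1],[-0.03,0.02,0,0,-1],[-0.03,0.02,0,0,-1],[-0.03,0.02,0,0,-1]]'
python3 -m pendant '[[-0.03,0.02,0,0,-1],[-0.03,0.02,0,0,-1],[-0.03,0.02,0,0,-1],[-0.03,0.02,0,0,-1],[-0.03,0.02,0,0,-1],[-0.03,0.02,0,0,-1],[-0.03,0.02,0,0,-1],[-0.03,0.02,0,0,-1],[-0.03,0.03,0,0,-1],[-0.01,0.01,0,4,-1]]'
python3 -m pendant '[[0,0,0,0,-1],[0,0,0,0,-1],[0,0,0,0,-1],[0,0,0,0,-1],[0,0,0,0,-1],[0,0,0,0,-1],[0,0,0,0,-1],[0,0,0,0,-1],[0,0,0,0,-1],[0,0,0,0,-1]]'
python3 - <<'E'
from h import *
c=manip.camera("wrist");cv2.imwrite("pics/w1.png",c["color"][:,:,::-1]);np.save("w1.npy",c,allow_pickle=True)
p,R,s=tool();print(p,R.round(4))
E
```

```text
time_s: 1.92
position: [0.411, 0.2142, 0.2314]
tool_rot: [0.0, 0.728, 0.685, 0.0]
contact_force: [1.1, 0.5, 0.2]
width: 0.0856
time_s: 2.75
position: [0.5959, -0.0802, 0.2308]
tool_rot: [0.002, 0.753, 0.658, 0.0]
contact_force: [0.4, 0.7, 0.5]
width: 0.0853
time_s: 3.58
position: [0.5926, -0.0751, 0.2314]
tool_rot: [0.0, 0.752, 0.66, 0.0]
contact_force: [-0.8, 0.1, 0.2]
width: 0.0858
[ 0.59266785 -0.07514173  0.23132446] [[ 1.300e-01  9.915e-01  1.000e-04]
 [ 9.915e-01 -1.300e-01  1.000e-04]
 [ 1.000e-04  1.000e-04 -1.000e+00]]
```

View pics/w1.png

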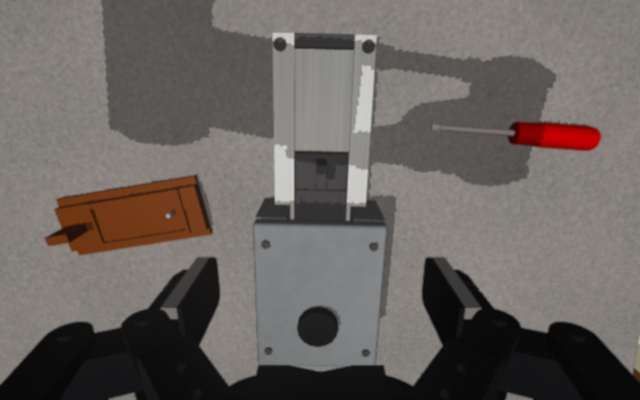

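```bash
python3 - <<'E'
from h import *
a=cv2.imread("pics/w1.png")[135:225,265:385]
cv2.imwrite("pics/c2.png",cv2.convertScaleAbs(cv2.resize(a,None,fx=6,fy=6,interpolation=cv2.INTER_CUBIC),alpha=1.8,beta=10))
c=np.load("w1.npy",allow_pickle=True).item()
# lips outer corners
e=ray(c,[(274,45),(272,200),(376,45),(370,200)],.0225); print(e)
f=np.array([.592,-.0786]);
print(proj(c,[[.592,-.0786,.056]]))
E
```

```text
[[ 0.56405429  0.04130693  0.0225    ]
 [ 0.53635571 -0.10793463  0.0225    ]
 [ 0.65809866  0.02892176  0.0225    ]
 [ 0.63894738 -0.12142526  0.0225    ]]
[[320.60393225 174.09791712]]
```

View pics/c2.png

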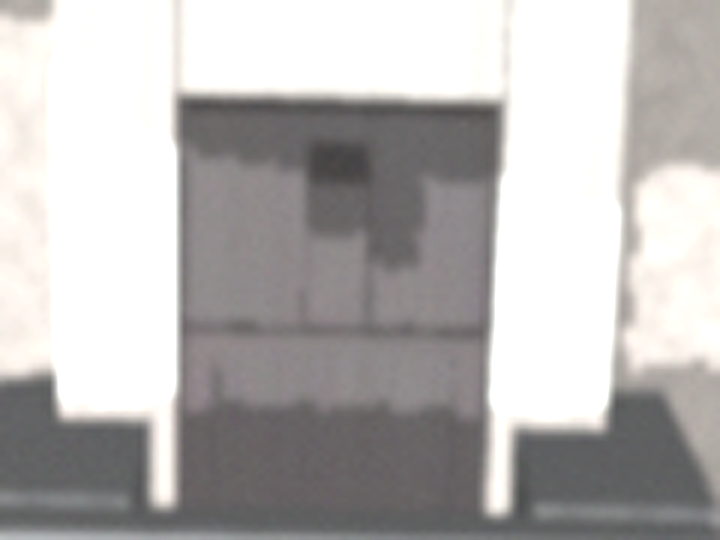

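```bash
python3 - <<'E'
from h import *
c=np.load("w1.npy",allow_pickle=True).item()
g=lambda x,y:(265+x/6,135+y/6)
P=ray(c,[g(307,182),g(370,182),g(305,325),g(370,325)],.056);print(P)
print("deckfront z24",ray(c,[g(340,103)],.024),"wall",ray(c,[g(340,328)],.027))
y=np.radians(-97.8);u=np.array([np.cos(y),np.sin(y),0])
front=(P[0]+P[1])/2; print("fin centre",front+.012*u)
p,R,s=tool();print("tool delta",R.T@(front+.012*u-p))
E
```

```text
[[ 0.58901355 -0.06978701  0.056     ]
 [ 0.59865871 -0.07105607  0.056     ]
 [ 0.5856137  -0.09253801  0.056     ]
 [ 0.59577319 -0.09387422  0.056     ]]
deckfront z24 [[ 0.59498979 -0.06399288  0.024     ]] wall [[ 0.58998839 -0.10219058  0.027     ]]
fin centre [ 0.59220754 -0.08231051  0.056     ]
tool delta [-0.00718176  0.0004577   0.17532393]
```

```bash
python3 -m pendant '[[-0.006,0.0005,0.024,0.5,0],[0,0,0.024,0,0],[0,0,0.024,0,0],[0,0,0.024,0,0],[0,0,0.024,0,0],[0,0,0.024,0,0],[0,0,0.02,0,0],[0,0,0.016,0,0],[0,0,0.012,0,0],[0,0,0.006,0,0]]' 30
python3 -m pendant '[[0,0,0,0,0],[0,0,0,0,0],[0,0,0,0,0.3],[0,0,0,0,0.6],[0,0,0,0,1],[0,0,0,0,1],[0,0,0,0,1],[0,0,0,0,1],[0,0,0,0,1],[0,0,0,0,1]]' 30
```

```text
time_s: 4.47
position: [0.5913, -0.081, 0.0314]
tool_rot: [-0.001, 0.755, 0.656, -0.001]
contact_force: [-0.3, 0.5, 0.1]
width: 0.0425
time_s: 5.3
position: [0.5929, -0.0813, 0.0344]
tool_rot: [0.001, 0.755, 0.656, 0.0]
contact_force: [-1.5, 0.8, 5.8]
width: 0.0093
```

```bash
python3 -m pendant '[[0.002,0,0,0,1],[0.004,0,0,0,1],[0.005,0,0,0,1],[0.005,0,0,0,1],[0.005,0,0,0,1],[0.005,0,0,0,1],[0.005,0,0,0,1],[0.005,0,0,0,1],[0.005,0,0,0,1],[0.004,0,0,0,1]]'
```

```text
time_s: 6.13
position: [0.5991, -0.0389, 0.0344]
tool_rot: [0.002, 0.754, 0.657, -0.001]
contact_force: [-1.5, -6.6, 4.4]
width: 0.0096
```

```bash
python3 -m pendant '[[0.005,0,0,0,1],[0.005,0,0,0,1],[0.005,0,0,0,1],[0.005,0,0,0,1],[0.005,0,0,0,1],[0.005,0,0,0,1],[0.004,0,0,0,1],[0.003,0,0,0,1],[0.002,0,0,0,1],[0.002,0,0,0,1]]'
python3 -m pendant '[[0.001,0,0,0,1],[0.001,0,0,0,1],[0.001,0,0,0,1],[0.001,0,0,0,1],[0.001,0,0,0,1],[0.001,0,0,0,1],[0.001,0,0,0,1],[0.001,0,0,0,1],[0.001,0,0,0,1],[0.001,0,0,0,1]]'
```

```text
time_s: 6.97
position: [0.605, 0.0018, 0.0344]
tool_rot: [0.002, 0.754, 0.657, -0.001]
contact_force: [0.3, -4.6, 4.5]
width: 0.009
time_s: 7.8
position: [0.6064, 0.0116, 0.0344]
tool_rot: [0.002, 0.754, 0.657, -0.001]
contact_force: [-0.7, -5.2, 4.4]
width: 0.0094
```

```bash
python3 -m pendant '[[0.001,0,0,0,1],[0.001,0,0,0,1],[0.001,0,0,0,1],[0.001,0,0,0,1],[0.001,0,0,0,1],[0.001,0,0,0,1],[0.001,0,0,0,1],[0.001,0,0,0,1],[0.001,0,0,0,1],[0.001,0,0,0,1]]'
```

```text
time_s: 8.63
position: [0.6072, 0.0169, 0.0346]
tool_rot: [0.005, 0.753, 0.658, -0.004]
contact_force: [-3.5, -20.8, 6.8]
width: 0.0093
```

```bash
python3 -m pendant '[[-0.002,0,0,0,1],[-0.002,0,0,0,1],[0,0,0,0,1],[0,0,0,0,0.5],[0,0,0,0,0],[0,0,0,0,0],[0,0,0,0,0],[0,0,-0.01,0,0],[0,0,-0.02,0,0],[0,0,-0.03,0,0]]'
python3 -m pendant '[[-0.01,0,-0.03,0,-0.5],[-0.01,0,-0.03,0,-0.5],[-0.01,0,-0.03,0,-0.5],[-0.01,0,-0.03,0,-0.5],[-0.01,0,-0.02,0,-0.5],[-0.01,0,0,0,-0.5],[0,0,0,0,-0.5],[0,0,0,0,-0.5],[0,0,0,0,-0.5],[0,0,0,0,-0.5]]'
python3 - <<'E'
from h import *
c=manip.camera("wrist");cv2.imwrite("pics/w2.png",c["color"][:,:,::-1]);np.save("w2.npy",c,allow_pickle=True)
p,R,s=tool();print(p,R.round(4))
a=c["color"][:,:,::-1][20:270,220:420]
cv2.imwrite("pics/c3.png",cv2.convertScaleAbs(cv2.resize(a[:, :],None,fx=2.4,fy=2.4,interpolation=cv2.INTER_CUBIC),alpha=1.6,beta=10))
E
```

```text
time_s: 9.47
position: [0.6045, 0.0203, 0.0919]
tool_rot: [-0.002, 0.754, 0.656, -0.002]
contact_force: [0.0, 0.8, -0.5]
width: 0.0423
time_s: 10.3
position: [0.5974, -0.0389, 0.2317]
tool_rot: [-0.001, 0.754, 0.656, -0.001]
contact_force: [-0.0, 1.3, 0.6]
width: 0.0642
[ 0.59759584 -0.03887799  0.23180766] [[ 1.382e-01  9.904e-01 -2.700e-03]
 [ 9.904e-01 -1.382e-01  9.000e-04]
 [ 5.000e-04 -2.800e-03 -1.000e+00]]
```

View pics/c3.png

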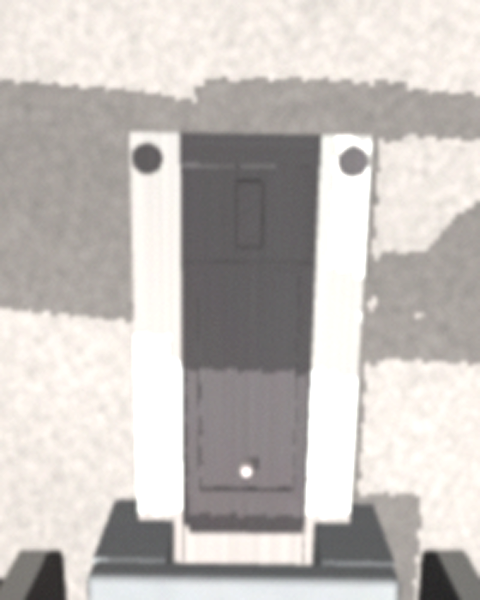

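```bash
python3 - <<'E'
from h import *
c=np.load("w2.npy",allow_pickle=True).item()
g=lambda x,y:(220+x/2.4,20+y/2.4)
pin=ray(c,[g(246,470)],.033)[0]; fin=ray(c,[g(249,213)],.056)[0]
d=pin-fin;print("pin",pin,"fin",fin,"dist",np.hypot(*d[:2]),"yaw",np.degrees(np.arctan2(d[1],d[0])))
S=ray(c,[g(200,488),g(294,488),g(197,262),g(302,262)],.027);print(S, "ctr",S.mean(0))
for a,b in((0,2),(1,3)):
  q=S[a]-S[b];print(np.degrees(np.arctan2(q[1],q[0])),np.hypot(*q[:2]))
L=ray(c,[g(129,140),g(137,515),g(373,140),g(352,515)],.0225)
for a,b in((1,0),(3,2)):
  q=L[a]-L[b];print("lip",np.degrees(np.arctan2(q[1],q[0])))
y=np.radians(-97.9);u=np.array([np.cos(y),np.sin(y),0])
print("seat from pin",pin-.037*u,"from fin",fin+.073*u, "from stop grip tcp", np.array([.6072,.0169-.001,0])+.073*u)
# blade hover in tool axes
p,R,s=tool()
t=np.array([.4643,.2442,.2318]);print("to blade",R.T@(t-p))
E
```

```text
pin [ 0.59107235 -0.09225438  0.033     ] fin [0.60719505 0.01623154 0.056     ] dist 0.10967742483152626 yaw -98.45317328538714
[[ 0.56937607 -0.10012352  0.027     ]
 [ 0.61069623 -0.10585385  0.027     ]
 [ 0.58337301 -0.00185412  0.027     ]
 [ 0.62590666 -0.0078009   0.027     ]] ctr [ 0.59733799 -0.0539081   0.027     ]
-98.1063602447077 0.09926122233171529
-98.81770855931691 0.0992256948639376
lip -98.94225063801875
lip -98.73483185930284
seat from pin [ 0.5961578  -0.05560553  0.033     ] from fin [ 0.5971616  -0.05607565  0.056     ] from stop grip tcp [ 0.59716655 -0.05640719  0.        ]
to blade [ 0.26194273 -0.17113311  0.00062805]
```

```bash
python3 -m pendant '[[0.029,-0.019,0,0,-1],[0.029,-0.019,0,0,-1],[0.029,-0.019,0,0,-1],[0.029,-0.019,0,0,-1],[0.029,-0.019,0,0,-1],[0.029,-0.019,0,0,-1],[0.029,-0.019,0,0,-1],[0.029,-0.019,0,0,-1],[0.03,-0.019,0,0,-1],[0,0,0,0,-1]]'
python3 -m pendant '[[0,0,0.01,-6.9,-1],[0,0,0.01,-6.9,-1],[0,0,0.01,-6.9,-1],[0,0,0.01,-6.9,-1],[0,0,0.01,-6.8,-1],[0,0,0.01,0,-1],[0,0,0,0,-1],[0,0,0,0,-1],[0,0,0,0,-1],[0,0,0,0,-1]]'
python3 - <<'E'
from h import *
c=manip.camera("wrist");cv2.imwrite("pics/w3.png",c["color"][:,:,::-1]);np.save("w3.npy",c,allow_pickle=True)
p,R,s=tool();print(p,R.round(4))
im=c["color"]
u=proj(c,[[.4643,.2442,.007]])[0];print(u)
x,y=(u-[100,75]).astype(int).clip(0)
print(x,y)
cv2.imwrite("pics/c4.png",cv2.resize(im[y:y+150,x:x+200,::-1],None,fx=4,fy=4,interpolation=cv2.INTER_CUBIC))
g=im.min(2);m=(g>110).astype(np.uint8);n,l,st,ce=cv2.connectedComponentsWithStats(m)
for i in range(1,n):
    if 1500<st[i,4]<30000:
        r=cv2.minAreaRect(np.argwhere(l==i)[:,::-1].astype(np.float32)); P=ray(c,cv2.boxPoints(r),.007);print(r,P[:,:2].round(4).tolist(),P.mean(0))
E
```

```text
time_s: 11.18
position: [0.4616, 0.249, 0.2327]
tool_rot: [-0.003, 0.753, 0.658, -0.0]
contact_force: [1.2, 0.0, 0.5]
width: 0.0856
time_s: 12.02
position: [0.4658, 0.2437, 0.1739]
tool_rot: [0.0, 0.527, 0.85, 0.001]
contact_force: [-0.2, 0.2, -0.1]
width: 0.0854
[0.4657199  0.24373304 0.17398304] [[-4.442e-01  8.959e-01  1.300e-03]
 [ 8.959e-01  4.442e-01  6.000e-04]
 [-1.000e-04  1.400e-03 -1.000e+00]]
[320.00184242 171.69072146]
220 96
((317.5, 170.5), (99.0, 43.0), 90.0) [[0.4256, 0.2755], [0.4591, 0.292], [0.5012, 0.2101], [0.4647, 0.1921]] [0.46263998 0.24243351 0.007     ]
((460.21307373046875, 262.15576171875), (99.8687744140625, 97.18000030517578), 50.194427490234375) [[0.5634, 0.2001], [0.5939, 0.2861], [0.6957, 0.2473], [0.6689, 0.152]] [0.6304886  0.22138475 0.007     ]
```

View pics/c4.png

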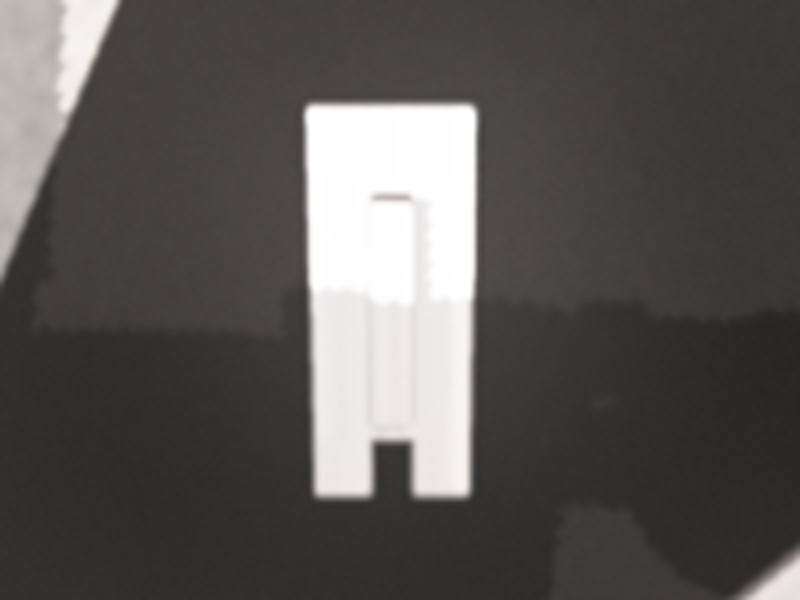

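```bash
python3 - <<'E'
from h import *
c=np.load("w3.npy",allow_pickle=True).item()
g=lambda x,y:(220+x/4,96+y/4)
B=ray(c,[g(307,104),g(477,104),g(314,497),g(471,497)],.007)
a=(B[2]+B[3]-B[0]-B[1])/2;print("len",np.hypot(*a[:2]),"yaw",np.degrees(np.arctan2(a[1],a[0])),"ctr",B.mean(0), "w",np.linalg.norm(B[0]-B[1]))
Q=ray(c,[g(371,201),g(412,201),g(371,428),g(412,428)],.023)
r=(Q[2]+Q[3]-Q[0]-Q[1])/2;print("rib",np.hypot(*r[:2]),np.degrees(np.arctan2(r[1],r[0])),Q.mean(0))
p,R,s=tool();print("tool x ang",np.degrees(np.arctan2(R[1,0],R[0,0])))
u=r/np.linalg.norm(r)
print("rib grip est", B.mean(0)-.002*u, "tool deltas", R.T@(B.mean(0)-.002*u-p),R.T@(Q.mean(0)-p))
E
```

```text
len 0.09147842897466572 yaw -63.726503610860256 ctr [0.4633446  0.24216353 0.007     ] w 0.036962450949878996
rib 0.05033951752195172 -63.806728252118155 [0.46240392 0.24392998 0.023     ]
tool x ang 116.37124293867093
rib grip est [0.4624618  0.24395815 0.007     ] tool deltas [ 0.00166211 -0.00306003  0.16697866] [ 0.00166131 -0.00310131  0.15097859]
```

```bash
python3 -m pendant '[[0.0017,-0.003,0.02,0,0],[0,0,0.025,0,0],[0,0,0.025,0,0],[0,0,0.025,0,0],[0,0,0.02,0,0],[0,0,0.018,0,0],[0,0,0.013,0,0],[0,0,0.01,0,0],[0,0,0.005,0,0],[0,0,0.003,0,0]]' 40
python3 -m pendant '[[0,0,0,0,0],[0,0,0,0,0],[0,0,0,0,0.3],[0,0,0,0,0.5],[0,0,0,0,0.7],[0,0,0,0,1],[0,0,0,0,1],[0,0,0,0,1],[0,0,0,0,1],[0,0,0,0,1]]'
```

```text
time_s: 12.9
position: [0.462, 0.2438, 0.0091]
tool_rot: [-0.0, 0.527, 0.85, 0.0]
contact_force: [-0.0, 0.6, 0.1]
width: 0.0425
time_s: 13.73
position: [0.4623, 0.244, 0.01]
tool_rot: [0.0, 0.527, 0.85, 0.001]
contact_force: [-0.1, 0.5, 5.4]
width: 0.0084
```

```bash
python3 -m pendant '[[0,0,-0.004,0,1],[0,0,-0.008,0,1],[0,0,-0.015,0,1],[0,0,-0.02,0,1],[0,0,-0.02,5,1],[0,0,-0.02,6,1],[0,0,-0.02,6,1],[0,0,-0.02,6,1],[0,0,-0.013,6,1],[0,0,0,5.6,1]]'
python3 -m pendant '[[-0.015,0.01,0,0,1],[-0.03,0.019,0,0,1],[-0.03,0.019,0,0,1],[-0.03,0.019,0,0,1],[-0.03,0.019,0,0,1],[-0.03,0.019,0,0,1],[-0.03,0.019,0,0,1],[-0.03,0.019,0,0,1],[-0.03,0.019,0,0,1],[-0.02,0.0146,0,0,1]]'
python3 -m pendant '[[0,0,0,0,1],[0,0,0,0,1],[0,0,0,0,1],[0,0,0,0,1],[0,0,0,0,1],[0,0,0,0,1],[0,0,0,0,1],[0,0,0,0,1],[0,0,0,0,1],[0,0,0,0,1]]'
python3 - <<'E'
from h import *
c=manip.camera("wrist");np.save("w4.npy",c,allow_pickle=True)
p,R,s=tool();print(p,R.round(4))
cv2.imwrite("pics/w4.png",cv2.resize(c["color"][50:400,180:460,::-1],None,fx=1.7,fy=1.7,interpolation=cv2.INTER_CUBIC))
E
```

```text
time_s: 14.57
position: [0.4635, 0.2444, 0.1528]
tool_rot: [0.001, 0.757, 0.653, 0.003]
contact_force: [0.4, 0.4, -1.3]
width: 0.0086
time_s: 15.4
position: [0.5982, -0.0568, 0.1495]
tool_rot: [0.001, 0.756, 0.654, -0.0]
contact_force: [-0.7, 0.2, -1.3]
width: 0.009
time_s: 16.23
position: [0.5975, -0.0534, 0.1493]
tool_rot: [0.0, 0.756, 0.655, 0.0]
contact_force: [0.7, 0.5, -1.1]
width: 0.0086
[ 0.59746443 -0.05346448  0.1493236 ] [[ 1.421e-01  9.899e-01  1.000e-04]
 [ 9.899e-01 -1.421e-01  1.000e-04]
 [ 1.000e-04  1.000e-04 -1.000e+00]]
```

View pics/w4.png

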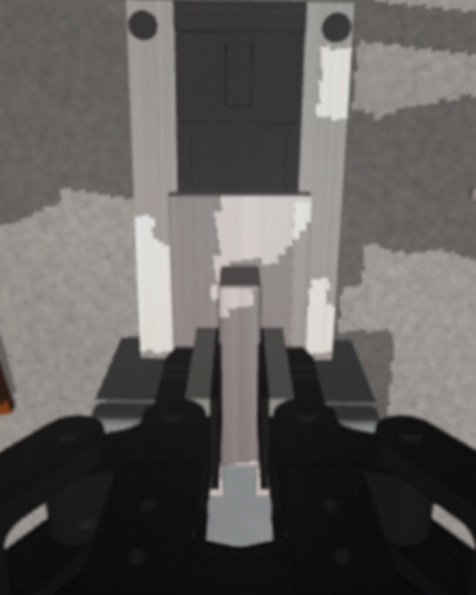

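```bash
python3 - <<'E'
from h import *
c=np.load("w4.npy",allow_pickle=True).item()
g=lambda x,y:(180+x/1.7,50+y/1.7)
B=ray(c,[g(169,193),g(311,193)],.1463);e=B.mean(0)
Q=ray(c,[g(221,287),g(259,287)],.1623)
p,R,s=tool();print("rear end in tool (exp .043,0)",R.T@(e-p),np.linalg.norm(B[0]-B[1]),"rib end (exp .025,0)",R.T@(Q.mean(0)-p))
d=B[1]-B[0];print("end edge angle (exp -7.9)",np.degrees(np.arctan2(d[1],d[0])))
# recheck fin here
f=ray(c,[g(227,42),g(251,42),g(225,106),g(252,106)],.056);print("fin",f.mean(0))
t=np.array([.5968,-.0538,0]);print("delta",R.T@(t-p))
E
```

```text
rear end in tool (exp .043,0) [0.04345776 0.00016357 0.00302626] 0.035409177600059814 rib end (exp .025,0) [ 0.02457028  0.00014924 -0.0129749 ]
end edge angle (exp -7.9) -8.192488028197959
fin [0.60722366 0.01602871 0.056     ]
delta [-0.00043564 -0.00062042  0.14932353]
```

```bash
python3 -m pendant '[[-0.0004,-0.0006,0.01,0.3,1],[0,0,0.015,0,1],[0,0,0.018,0,1],[0,0,0.018,0,1],[0,0,0.016,0,1],[0,0,0.013,0,1],[0,0,0.009,0,1],[0,0,0.004,0,1],[0,0,0,0,1],[0,0,0,0,1]]'
python3 -m pendant '[[0,0,0,0,1],[0,0,0,0,1],[0,0,0,0,1],[0,0,0,0,1],[0,0,0,0,1],[0,0,0,0,1],[0,0,0,0,1],[0,0,0,0,1],[0,0,0,0,1],[0,0,0,0,1]]'
python3 - <<'E'
from h import *
c=manip.camera("wrist")
p,R,s=tool();print(p,R.T@(np.array([.5968,-.0538,0])-p),np.degrees(np.arctan2(R[1,0],R[0,0])))
E
```

```text
time_s: 17.12
position: [0.5971, -0.054, 0.0465]
tool_rot: [0.0, 0.757, 0.653, 0.0]
contact_force: [-0.0, 1.2, -1.1]
width: 0.0086
time_s: 17.95
position: [0.5968, -0.0539, 0.0462]
tool_rot: [-0.0, 0.757, 0.653, 0.0]
contact_force: [-0.3, -0.3, -2.0]
width: 0.0088
[ 0.59680279 -0.05387891  0.04625365] [ 7.33786725e-05 -1.16691585e-05  4.62536587e-02] 81.51904680260883
```

```bash
python3 -m pendant '[[0,0,0.002,0,1],[0,0,0.002,0,1],[0,0,0.002,0,1],[0,0,0.002,0,1],[0,0,0.001,0,1],[0,0,0.001,0,1],[0,0,0.001,0,1],[0,0,0.001,0,1],[0,0,0,0,1],[0,0,0,0,1]]'
```

```text
time_s: 18.83
position: [0.5968, -0.0539, 0.0343]
tool_rot: [-0.0, 0.757, 0.653, 0.0]
contact_force: [-0.5, 1.3, -1.0]
width: 0.0088
```

```bash
python3 -m pendant '[[0,0,0.0005,0,1],[0,0,0.0005,0,1],[0,0,0.0005,0,1],[0,0,0.0005,0,1],[0,0,0.0003,0,1],[0,0,0.0002,0,1],[0,0,0,0,1],[0,0,0,0,1],[0,0,0,0,1],[0,0,0,0,1]]'
```

```text
time_s: 19.67
position: [0.5968, -0.0539, 0.032]
tool_rot: [0.0, 0.757, 0.653, 0.0]
contact_force: [-0.9, 0.7, 1.3]
width: 0.009
```

```bash
python3 -m pendant '[[0,0,0.0003,0,1],[0,0,0.0002,0,1],[0,0,0,0,1],[0,0,0,0,1],[0,0,0,0,1],[0,0,0,0,1],[0,0,0,0,1],[0,0,0,0,1],[0,0,0,0,1],[0,0,0,0,1]]'
```

```text
time_s: 20.5
position: [0.5968, -0.0539, 0.032]
tool_rot: [0.0, 0.757, 0.653, 0.0]
contact_force: [-2.9, 0.6, 5.8]
width: 0.009
```

```bash
python3 -m pendant '[[0,0,0,0,0.7],[0,0,0,0,0.5],[0,0,0,0,0.3],[0,0,0,0,0.2],[0,0,0,0,0.2],[0,0,0,0,0.2],[0,0,-0.005,0,0.2],[0,0,-0.01,0,0.2],[0,0,-0.02,0,0.2],[0,0,-0.03,0,0.2]]'
python3 -m pendant '[[0,0,-0.03,0,0],[0,0,-0.03,0,0],[0,0,-0.03,0,-0.3],[0,0,-0.03,0,-0.3],[0,0,-0.02,0,-0.3],[0,0,0,0,-0.3],[0,0,0,0,-0.3],[0,0,0,0,-0.3],[0,0,0,0,-0.3],[0,0,0,0,-0.3]]'
python3 - <<'E'
from h import *
c=manip.camera("wrist");np.save("w5.npy",c,allow_pickle=True)
p,R,s=tool();print(p)
cv2.imwrite("pics/w5.png",cv2.resize(c["color"][50:300,220:420,::-1],None,fx=2.4,fy=2.4,interpolation=cv2.INTER_CUBIC))
t=manip.camera("top");cv2.imwrite("pics/t5.png",t["color"][:,:,::-1])
E
```

```text
time_s: 21.33
position: [0.595, -0.0535, 0.0955]
tool_rot: [-0.002, 0.757, 0.653, -0.002]
contact_force: [-0.2, 1.4, 0.8]
width: 0.0341
time_s: 22.17
position: [0.596, -0.0537, 0.2348]
tool_rot: [-0.001, 0.757, 0.653, -0.001]
contact_force: [-0.1, -0.2, -0.7]
width: 0.0552
[ 0.59612804 -0.05379706  0.23485195]
```

View pics/w5.png

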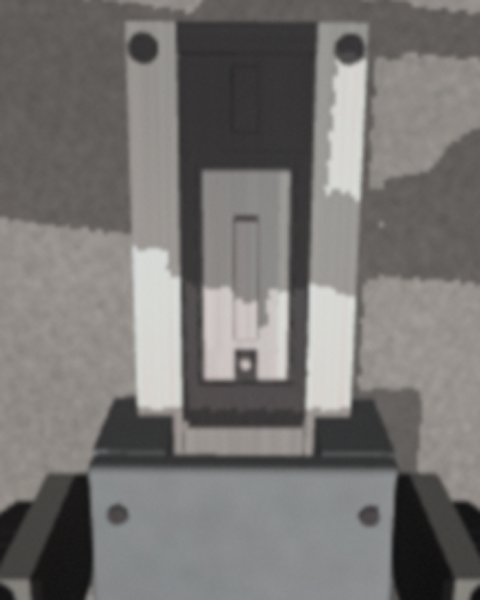

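The blade lies flat in the seat, with the pin visible inside the notch at (245,365). Before handing in, I'll check numerically that the fin hasn't moved from the stop position and that the blade is square.

```bash
python3 - <<'E'
from h import *
c=np.load("w5.npy",allow_pickle=True).item()
g=lambda x,y:(220+x/2.4,50+y/2.4)
f=ray(c,[g(231,65),g(258,65),g(232,132),g(258,132)],.056).mean(0);print("fin",f)
B=ray(c,[g(202,170),g(292,170),g(205,381),g(288,381)],.029);a=B[2]+B[3]-B[0]-B[1]
print("blade",B.mean(0),np.linalg.norm(a)/2,np.degrees(np.arctan2(a[1],a[0])))
pin=ray(c,[g(245,365)],.033)[0];print("pin",pin)
u=a/np.linalg.norm(a);d=pin-B.mean(0);print("pin in blade",d@u,u[0]*d[1]-u[1]*d[0])
a0=cv2.imread("pics/top0.png").astype(int);a1=cv2.imread("pics/t5.png").astype(int)
for n,(x,y,w,h) in dict(plain=(205,165,45,32),jar=(430,245,45,40),small=(205,120,30,28),driver=(320,88,25,62)).items():
    print(n,np.abs(a0-a1)[y:y+h,x:x+w].mean().round(1))
print(manip.sense()["contact_force"]); manip.job_done()
E
```

```text
fin [0.60692868 0.01615193 0.056     ]
blade [ 0.59692929 -0.05689516  0.029     ] 0.09111351270483603 -98.54144297161695
pin [ 0.59079544 -0.09321055  0.033     ]
pin in blade 0.03682363933802903 -0.0006720873366050581
plain 3.4
jar 2.8
small 2.6
driver 43.8
[ 1.07612254  0.03733139 -0.51046568]
the job is handed in; nothing more can be done
```

View pics/t5.png

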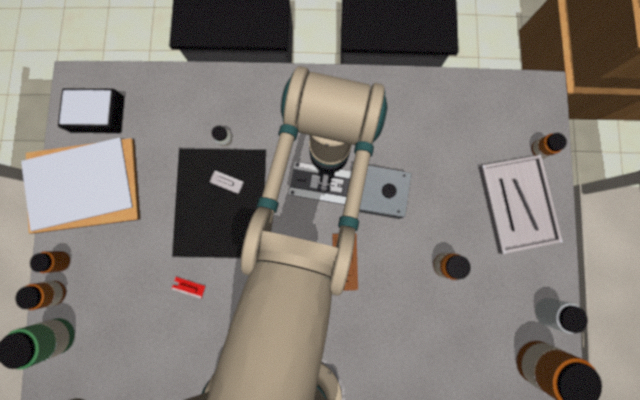

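I drew the carrier out by its fin to the front stop, where the force rose to about 21 N. I then laid the notched blade in the seat with light contact (about 6 N), opened the fingers and lifted clear. The job was handed in at about 22 s of the 51 s allowed.

**Last checks:**
- **Carrier:** the fin is still at the stop position, within 0.5 mm of where it was measured after the pull.
- **Blade:** it lies flat and rib up in the seat, lined up with the carrier to about 0.1°. The pin shows inside the notch, at x = 36.8 mm and y = -0.7 mm of the blade's frame (about 37 and 0 expected). The tool stopped at the height expected for a fully seated blade.
- **Bystanders:** in the top view the plain blade and both jars look unchanged.
- **Screwdriver (check failed):** the before-and-after comparison showed a large difference (43.8, against about 3 for the others). The top picture, viewed after hand-in, shows the arm covering the screwdriver at (333,105), so that check could not confirm it. The gripper never went near the screwdriver, and the last view that showed it (w1, before the carrier was gripped) had it lying undisturbed.

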